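# Open the safety cap of the thinner bottle and hold it over the neck

### The arm

A 6-joint arm with a two-finger parallel gripper is mounted at the origin on the work surface; the furniture and walls round the work are solid. World frame = base frame: x ahead of the robot, y to its left, z up, the work surface at z = 0. Lengths are in m, angles in rad, forces in N, time in s.
With the tool pointing down it reaches from about 0.3 to 0.825 m from the base axis. Payload 5.4 kg.
Tool frame: the origin (TCP) lies at the very end of the fingers, on their centre line; the grasp point (between the pads) lies 19 mm behind it; z points along the fingers, y is the line along which they close (so a half turn about z gives the same grasp; the last joint's range is limited). The gripper opens to 92 mm and grips with 3 to 60 N. Pads are 20 mm wide; open, the fingers measure 128 mm over their backs; the gripper's body (75 mm by 189 mm) begins 69 mm behind the grasp point.
Start: joints at [1.038, 0.158, 1.597, -0, 1.386, -0.21], TCP at [0.182, 0.545, 0.187] pointing down, gripper open.
Joint ranges: [-2.91, 2.91], [-0.94, 2.29], [0.18, 2.7], [-1.29, 4.43], [0.17, 2.64], [-3, 3]. Speed limits (rad/s): [2.57, 2.57, 3.14, 3.14, 3.14, 3.14].

### API

Orientations are given as a rotation vector (axis times angle).
In Python, from workcell import bot gives the robot as it stands. Calls block until the motion is done:
- bot.goto(position, orientation): joint-space move of the TCP to a pose.
- bot.line_to(position, rot=None, max_speed=0.15): straight line of the TCP; rot=None keeps the orientation; max_speed is the mean speed in m/s.
- bot.set_joints(angles): joint-space move.
- bot.set_gripper(opening, newtons=None): opening from 0.0 (shut) to 1.0 (fully open); newtons is the grip in N (None keeps the last); returns when the fingers have stopped.
- bot.hold(seconds).
- bot.inverse_kinematics(position, orientation): joint angles nearest the present ones, or None.
- bot.read_camera(name): name is "side" or "top"; returns a dict with "pixels" (400x640x3 uint8, blue, green, red), "fx", "fy", "cx", "cy" (pixels), "R" (3x3) and "t" (3): a world point X has camera coordinates R X + t. Camera axes: x right, y down, z forward; pixel columns grow to the right and rows downward; lengths in m; the calibration is good to about 2 mm. A picture is of the moment at which its call begins. There is no depth.
A pose or a line that the arm cannot do raises bot.MotionError and nothing moves.
- bot.job_done(): hands the job in; it is judged then, once.
Readings, each from a call of its own:
- bot.current_clock(): time.
- bot.current_joints(): joint angles.
- bot.current_joint_vel(): joint speeds.
- bot.current_effort(): joint torques, N m.
- bot.current_ee_pos(): TCP position.
- bot.current_tool_rot(): TCP orientation.
- bot.current_contact_force(): force on the tool from outside, world axes, zero at the start.
- bot.current_ft_torque(): the same for the moment, N m.
- bot.current_opening(): opening from 0.0 (shut) to 1.0 (fully open).
- bot.current_grip_force(): force on a finger pad.
Only numpy, scipy, OpenCV 4.12 (cv2) and the standard library are available. Lean on these libraries where they do the work, as an engineer would, in place of code of your own. Each camera call takes 0.05 s, during which the arm holds its last target. There are 200 camera calls.

### The job

Open the red-capped bottle of thinner that stands in the wooden bottle block: its safety cap has to be pressed down and, while it is held down, twisted anticlockwise until it comes free. Then lift the cap off and finish while still holding it, level and steady, straight above the open neck and about 8 cm clear of it, so that it can go straight back on once some thinner has been drawn off. The bottle stays seated in its block, and the blue-capped bottle and the other things on the bench are left alone.

Things in the scene. Friction and masses are not known exactly. Their poses are not given: they have to be found in the camera images.
- cap_centre (a point): Centre (half-way up, on the axis) of the red, round, ribbed safety cap, 54 mm across, 31 mm high, 45 g; its flat top has two white turning arrows; z up. Closed, this point lies 2.5 mm below the neck's rim. Three lugs inside sit in notches of the neck, which lock it against turning and lifting until it is pressed down. Its sides are free all round.
- red_cap: The same red cap; origin at the centre of its underside, 15.5 mm below cap_centre. Kept pressed down, turn it anticlockwise seen from above by 38 to 81 degrees (best 60; a stop beyond); it then lifts straight off. Not pressed, or turned clockwise, it gives only about 6 degrees. x points as the bottle's x while closed.
- cap_disc (a joint): Sprung sealing disc inside the cap, in m: 0 while closed, grows as the cap is pressed down on the rim. About 6 N at 0, 1 N more for each mm. From 0.0035 (about 10 N) the cap is unlocked; it ends at 0.0075 (about 14 N). Off the bottle the disc springs out to -0.006, so a freed cap is pushed up some 6 mm.
- mouth (a point): Centre of the neck's open mouth (rim, 34 mm across) of the red-banded thinner bottle, 152 mm above the bottle's underside, 164 mm above the bench; z up, x and y along the bottle's sides.
- thinner_bottle: Loose white square plastic bottle, 70 x 70 mm, 152 mm high to the rim of its neck, 0.4 to 0.75 kg, with a red band and red label panels; origin at the centre of its underside. It stands in a pocket of the bottle block, which keeps it from turning by more than about 2 degrees.
- bottle_block: Pale wooden block, fixed to the bench, 112 x 240 x 50 mm (x, y, z), origin at the centre of its underside; two square pockets of 72 mm, 38 mm deep, at 62.5 mm either side of its centre along its y. Either bottle may stand in either pocket.
- blue_cap_centre (a point): Centre of the blue cap of the second bottle, which has the same shape and height as the first; to be left alone.
- blue_bottle: The second white square bottle, same size, with a blue band and a blue cap, in the block's other pocket (125 mm from the first, centre to centre); origin at the centre of its underside. Leave it alone.
- tape_roll: Roll of masking tape lying flat on the bench right of the block, 96 mm across, 25 mm high; origin under its centre. Leave it alone.
- glue: White and orange glue bottle, 65 x 72 x 199 mm, standing to the left behind the drilling jig; origin under its centre. Leave it alone.
Things that resemble listed ones, but are neither listed nor needed, are in the scene too. What is shaped like the thinner_bottle but purple is not meant.

How it is judged:
By the outcome, as a careful person would: the job done as asked, in the order asked, and still so for the second after the job is handed in, while the arm keeps its last pose, push and grip.
It also fails if it takes over 32 s, if anything falls off the work surface, if the arm or the gripper's body presses on something with over 40 N, if the wrist force passes 120 N, or if a joint passes its speed limit or range.

## Working session

There is one attempt and no reset: what is moved stays moved. The work goes in short steps, each a Python script; the robot and the scene stay as the last script left them, time stands still between calls to the robot, and variables do not carry over. Pictures are saved under pics/ and viewed, at most 10 in all, crops included, and the job is handed in when it is done.

```bash
mkdir -p pics; python3 - <<'E'
from workcell import bot
import cv2,numpy as np,pickle
for n in("top","side"):
    c=bot.read_camera(n); cv2.imwrite(f"pics/{n}0.png",c["pixels"]); pickle.dump(c,open(f"{n}0.pkl","wb"))
    print(n,c["fx"],c["cx"],c["cy"],np.round(c["R"],3).tolist(),np.round(-c["R"].T@c["t"],3))
print(bot.current_clock(),bot.current_tool_rot())
E
```

```text
top 380.73749642406096 317.1172114682322 198.5797583174596 [[-0.009, -1.0, -0.013], [-0.993, 0.01, -0.12], [0.12, 0.012, -0.993]] [ 0.419 -0.016  1.303]
side 378.5978399432796 322.47796879435464 195.33564849014653 [[-0.999, 0.043, -0.021], [0.044, 0.657, -0.752], [-0.019, -0.752, -0.658]] [0.586 0.831 0.836]
0.1 [-5.04676805e-01 -3.10014452e+00  2.52537610e-03]
```

View pics/top0.png

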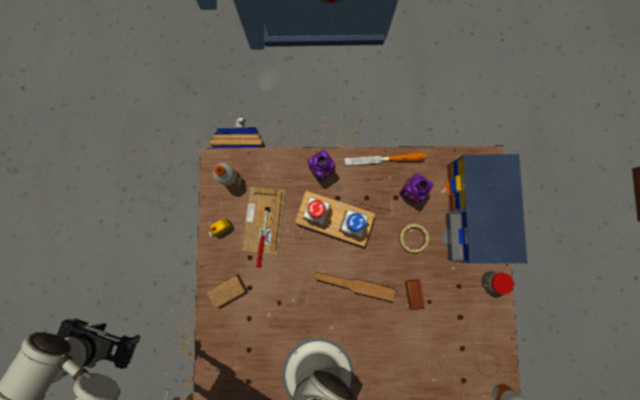

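View pics/side0.png

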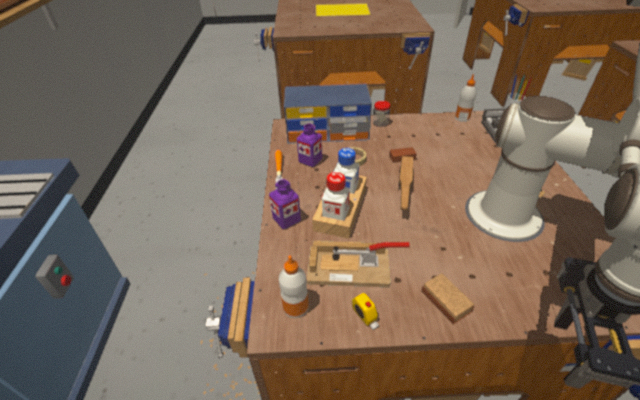

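Red-cap candidates: the cap on the white bottle in the block, top (317,209) / side (337,181). Others are the red-lidded jar at top (498,284), the red clamp handle at (262,250) and the purple bottles at (321,165) and (417,188). I choose the first, since it is on a white bottle in the pale block, and check it in a crop while triangulating.

```bash
cat > h.py <<'E'
import cv2,numpy as np
def ray(c,u,v):
    d=c["R"].T@np.array([(u-c["cx"])/c["fx"],(v-c["cy"])/c["fy"],1]); return -c["R"].T@c["t"],d/np.linalg.norm(d)
def plane(c,u,v,z):
    o,d=ray(c,u,v); return o+d*(z-o[2])/d[2]
def blob(px,hue,near,r=14):
    h=cv2.cvtColor(px,cv2.COLOR_BGR2HSV); H=h[...,0].astype(int)
    m=((np.abs((H-hue+90)%180-90)<10)&(h[...,1]>130)&(h[...,2]>70)).astype(np.uint8)
    w=np.zeros_like(m); cv2.circle(w,near,r,1,-1); m*=w
    cs,_=cv2.findContours(m,cv2.RETR_EXTERNAL,cv2.CHAIN_APPROX_NONE); k=max(cs,key=cv2.contourArea)
    return cv2.minEnclosingCircle(cv2.convexHull(k)),k
def tri(a,b):
    (o1,d1),(o2,d2)=a,b; s=np.linalg.lstsq(np.c_[d1,-d2],o2-o1,rcond=None)[0]
    p,q=o1+s[0]*d1,o2+s[1]*d2; return (p+q)/2,np.linalg.norm(p-q)
E
python3 - <<'E'
from h import *; import pickle
T,S=[pickle.load(open(n+"0.pkl","rb")) for n in("top","side")]
P={}
for n,hue,a,b in(("red",0,(317,209),(337,181)),("blue",110,(355,222),(347,156))):
    (ca,ra),k=blob(T["pixels"],hue,a); (cb,rb),k2=blob(T["pixels"] if 0 else S["pixels"],hue,b,12)
    M=cv2.moments(k2); m=(M["m10"]/M["m00"],M["m01"]/M["m00"])
    P[n]=plane(T,*ca,.177); print(n,ca,ra,cb,rb,m,"top plane",P[n].round(4),"diam",2*ra*1.12/380,"tri",tri(ray(T,*ca),ray(S,*m)),"side",plane(S,*m,.167).round(4),cv2.boundingRect(k),cv2.boundingRect(k2))
d=P["blue"]-P["red"]; print(np.linalg.norm(d),np.degrees(np.arctan2(d[1],d[0])))
# wood block outline
h=cv2.cvtColor(T["pixels"],cv2.COLOR_BGR2HSV)
for p in((300,212),(340,237),(370,215),(310,235),(290,240)): print(p,h[p[1],p[0]])
A=cv2.resize(T["pixels"][180:260,280:390],None,fx=7,fy=7,interpolation=2)[:,:770]
B=cv2.resize(S["pixels"][140:240,290:400],None,fx=5,fy=5,interpolation=2)
cv2.imwrite("pics/crop1.png",cv2.resize(A,(770,560))[:560]); cv2.imwrite("pics/crop2.png",B)
E
```

```text
red (316.5, 208.1666717529297) 9.180397987365723 (335.21234130859375, 180.71917724609375) 10.15847396850586 (335.0978193146417, 181.27414330218068) top plane [ 5.268e-01 -1.000e-04  1.770e-01] diam 0.054116030241313735 tri (array([5.28762446e-01, 5.70610810e-05, 1.59692101e-01]), np.float64(0.0006878251882273369)) side [0.5297 0.0089 0.167 ] (308, 199, 18, 19) (326, 172, 20, 19)
blue (355.758056640625, 222.11289978027344) 8.736766815185547 (346.2022399902344, 155.96629333496094) 8.748604774475098 (345.8743818001978, 156.73293768545994) top plane [ 0.4843 -0.1157  0.177 ] diam 0.051500941226356914 tri (array([ 0.48665038, -0.11756132,  0.15888694]), np.float64(0.002701188062635527)) side [ 0.4891 -0.1065  0.167 ] (348, 214, 17, 17) (339, 150, 16, 15)
0.12316925809268905 -110.18529771031882
(300, 212) [ 18 145 176]
(340, 237) [ 17 148 167]
(370, 215) [ 18 139 193]
(310, 235) [ 13 114 123]
(290, 240) [ 12 113 131]
```

View pics/crop1.png

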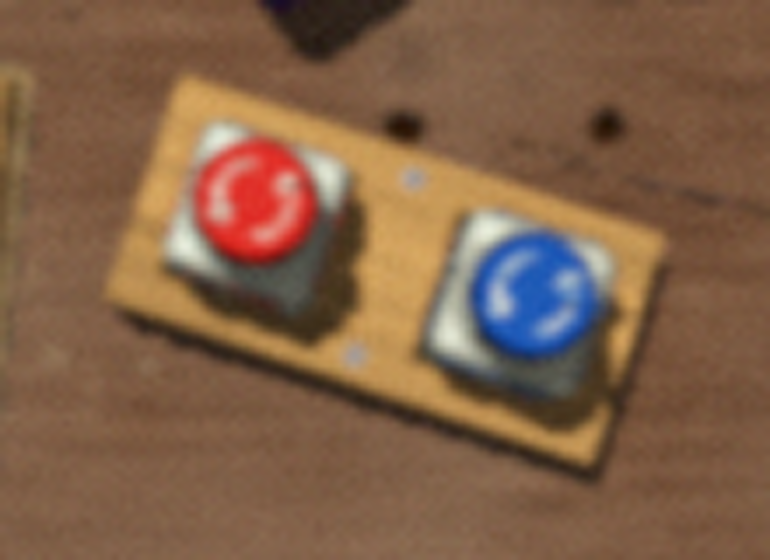

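View pics/crop2.png

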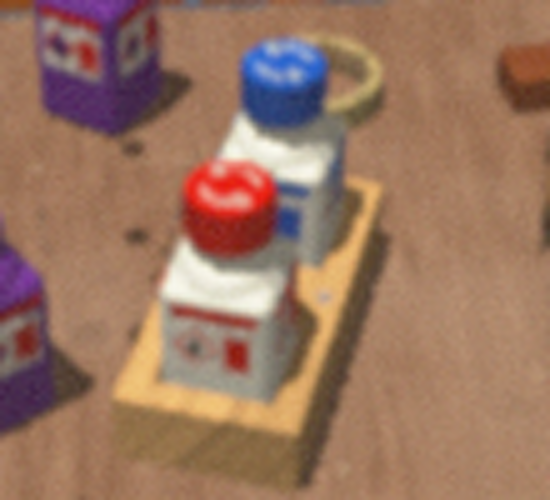

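The crops show the red cap with white arrows on the white bottle with red panels, in the block's left pocket; the purple bottles stand apart. Measured cap: 54 mm across, triangulated z 0.160, and 123 mm from the blue cap, so the figures agree. Next I move above it and descend.

```bash
cat >> h.py <<'E'
from scipy.spatial.transform import Rotation as Ro
def rot(deg): return (Ro.from_euler('z',deg,degrees=True)*Ro.from_euler('x',180,degrees=True)).as_rotvec()
C=np.array([.528,-.0005])
def P(z,c=None): return [*(C if c is None else c),z]
E
python3 - <<'E'
from workcell import bot
from h import *
for y in range(-180,180,30):
    q=bot.inverse_kinematics(P(.149),rot(y)); print(y,None if q is None else np.round(q,2))
E
```

```text
-180 [-0.23  0.07  1.77  0.    1.3  -1.8 ]
-150 [-0.23  0.07  1.77  0.    1.3  -2.32]
-120 [-0.23  0.07  1.77 -0.    1.3  -2.85]
-90 [-0.23  0.07  1.77 -0.    1.3   2.91]
-60 [-0.23  0.07  1.77 -0.    1.3   2.39]
-30 [-0.23  0.07  1.77 -0.    1.3   1.86]
0 [-0.23  0.07  1.77 -0.    1.3   1.34]
30 [-0.23  0.07  1.77 -0.    1.3   0.82]
60 [-0.23  0.07  1.77 -0.    1.3   0.29]
90 [-0.23  0.07  1.77  0.    1.3  -0.23]
120 [-0.23  0.07  1.77  0.    1.3  -0.75]
150 [-0.23  0.07  1.77  0.    1.3  -1.28]
```

```bash
python3 - <<'E'
from workcell import bot
from h import *
def st(l): print(l,"t%.2f"%bot.current_clock(),"ee",np.round(bot.current_ee_pos(),4),"F",np.round(bot.current_contact_force(),2),"M",np.round(bot.current_ft_torque(),2),"op %.4f"%(bot.current_opening()*.092),"g %.1f"%bot.current_grip_force())
p=np.array(bot.current_ee_pos()); bot.line_to([p[0],p[1],.3],max_speed=.3)
bot.goto(P(.26),rot(150)); st("above")
bot.line_to(P(.149),max_speed=.2); st("down")
bot.set_gripper(0,4); st("light150")
c=bot.read_camera("side"); cv2.imwrite("pics/grip.png",cv2.resize(c["pixels"][100:250,250:430],None,fx=4,fy=4))
E
```

```text
above t2.93 ee [5.280e-01 3.000e-04 2.601e-01] F [ 0.8  -0.06 -0.42] M [ 0.03  0.02 -0.03] op 0.0919 g 0.0
down t3.64 ee [ 5.288e-01 -4.000e-04  1.501e-01] F [-0.17  0.42 -0.13] M [ 0.02  0.05 -0.03] op 0.0918 g 0.0
light150 t4.98 ee [ 5.283e-01 -5.000e-04  1.494e-01] F [ 0.23 -0.58  5.37] M [-0.12 -0.01 -0.06] op 0.0004 g 2.6
```

View pics/grip.png

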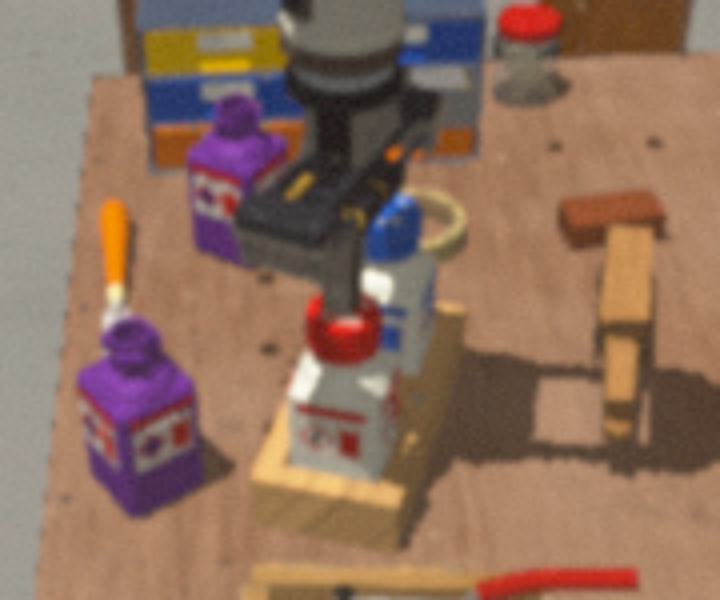

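The fingers are shut inside the cap's outline, with the tips apparently over its top, so they did not grip its sides. Project known points to find the heights.

```bash
python3 - <<'E'
from workcell import bot
from h import *
for n in("side","top"):
    c=bot.read_camera(n)
    for z in(.149,.1615,.177,.19,.237):
        x=c["R"]@np.array([.5283,-.0005,z])+c["t"]; print(n,z,np.round([c["fx"]*x[0]/x[2]+c["cx"],c["fy"]*x[1]/x[2]+c["cy"]],1))
    if n=="side":
        a=cv2.resize(c["pixels"][130:220,295:385],(560,560),interpolation=cv2.INTER_CUBIC)
    else: b=cv2.resize(c["pixels"][170:250,280:360],(560,560),interpolation=cv2.INTER_CUBIC)
cv2.imwrite("pics/both.png",cv2.resize(np.hstack([a,b]),(800,400)))
print(bot.current_joints(),bot.current_contact_force(),bot.current_ee_pos(),Ro.from_rotvec(bot.current_tool_rot()).as_matrix().round(3).tolist(), bot.current_opening(),bot.current_grip_force())
E
```

```text
side 0.149 [335.4 184.1]
side 0.1615 [335.4 180.7]
side 0.177 [335.4 176.4]
side 0.19 [335.4 172.7]
side 0.237 [335.4 158.9]
top 0.149 [316.8 208.5]
top 0.1615 [316.7 208.1]
top 0.177 [316.6 207.7]
top 0.19 [316.6 207.2]
top 0.237 [316.3 205.6]
[-2.30028673e-01  6.82004116e-02  1.77033498e+00  6.27225108e-05
  1.30227490e+00 -1.27722665e+00] [-0.3559099  -0.39914717  5.16414511] [ 0.52830829 -0.00055049  0.14937969] [[-0.866, 0.5, 0.001], [0.5, 0.866, -0.0], [-0.001, 0.0, -1.0]] 0.0036074428598231296 2.6195218227803707
```

View pics/both.png

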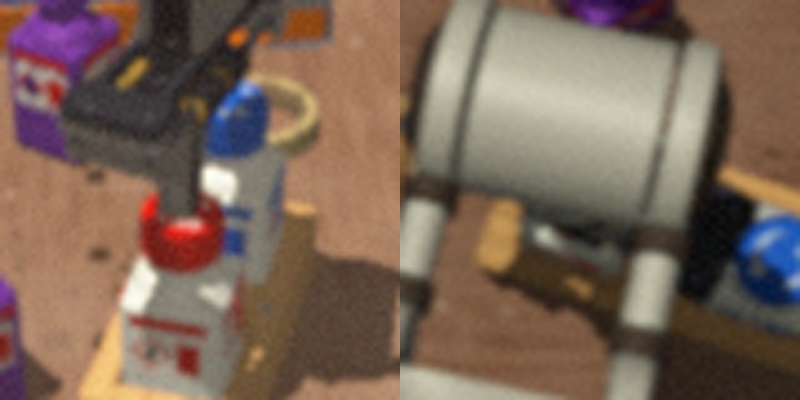

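The tips seem to end at the cap's top plane although the TCP reads 0.149. I test this with a small lift and watch the force.

```bash
python3 - <<'E'
from workcell import bot
from h import *
def st(l): print(l,"t%.2f"%bot.current_clock(),"ee",np.round(bot.current_ee_pos(),4),"F",np.round(bot.current_contact_force(),2),"M",np.round(bot.current_ft_torque(),2),"op %.4f"%(bot.current_opening()*.092),"g %.1f"%bot.current_grip_force())
for z in(.150,.151,.153):
    bot.line_to(P(z),max_speed=.05); bot.hold(.1); st(z)
    if abs(bot.current_contact_force()[2])>15: break
E
```

```text
0.15 t5.48 ee [ 5.275e-01 -3.000e-04  1.494e-01] F [ 0.02  0.7  -0.27] M [0.   0.08 0.01] op 0.0008 g 0.2
0.151 t5.83 ee [ 5.279e-01 -5.000e-04  1.509e-01] F [ 0.14  0.32 -0.35] M [-0.03  0.02 -0.05] op 0.0003 g 0.0
0.153 t6.18 ee [ 5.280e-01 -5.000e-04  1.531e-01] F [ 0.18 -0.18  0.21] M [-0.    0.02 -0.  ] op 0.0005 g 0.0
```

```bash
python3 - <<'E'
from workcell import bot
from h import *
bot.line_to(P(.22),max_speed=.2); bot.hold(.1); e=np.array(bot.current_ee_pos())
c=bot.read_camera("side"); s=8; im=cv2.resize(c["pixels"][125:200,290:380],None,fx=s,fy=s,interpolation=cv2.INTER_CUBIC)
def pj(p): x=c["R"]@p+c["t"]; return (int((c["fx"]*x[0]/x[2]+c["cx"]-290+.5)*s),int((c["fy"]*x[1]/x[2]+c["cy"]-125+.5)*s))
for z,col in((e[2],(0,255,0)),(e[2]+.028,(0,255,255)),(.177,(255,255,0)),(.146,(255,0,255))): p=pj(np.r_[e[:2],z]); cv2.line(im,(p[0]-60,p[1]),(p[0]+60,p[1]),col,1)
print(e,bot.current_clock(),bot.current_contact_force()); cv2.imwrite("pics/tip.png",im)
(ctr,r),k=blob(c["pixels"],0,(337,181)); print(ctr,r,cv2.boundingRect(k))
E
```

```text
[ 5.26849211e-01 -2.56664353e-04  2.17901132e-01] 6.8167 [ 0.34327611  0.4476788  -0.64341387]
(334.9813232421875, 180.5841064453125) 10.346692085266113 (326, 172, 20, 19)
```

View pics/tip.png

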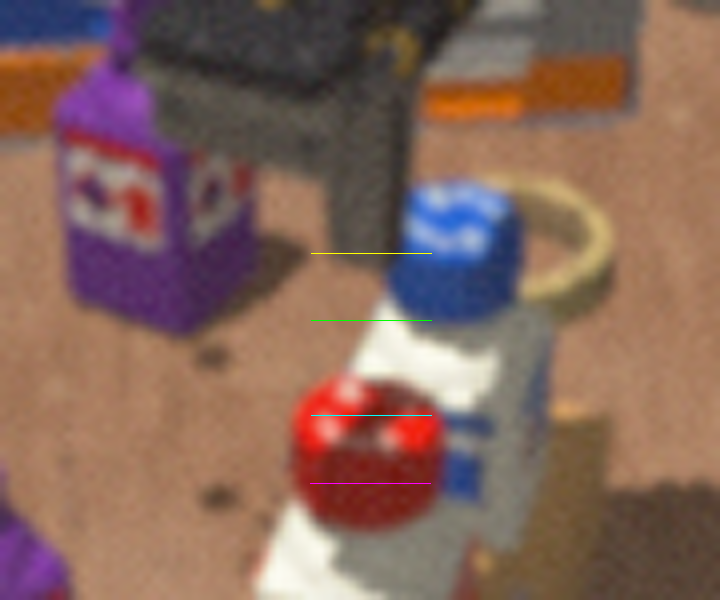

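The shut fingertips sit about 28 mm above the reported TCP (yellow line), and the touch on the cap top (z 0.177) at a reading of 0.1494 confirms an offset of 27.6 mm. The fingers had closed over the cap, which is unharmed. I apply this offset and descend open, with force checks.

```bash
cat >> h.py <<'E'
from workcell import bot
OFF=.0276   # real tip = reported z + OFF
def st(l): print(l,"t%.2f"%bot.current_clock(),"ee",np.round(bot.current_ee_pos(),4),"F",np.round(bot.current_contact_force(),2),"M",np.round(bot.current_ft_torque(),2),"op %.4f"%(bot.current_opening()*.092),"g %.1f"%bot.current_grip_force())
E
python3 - <<'E'
from h import *
bot.set_gripper(1.0,4)
bot.line_to(P(.17),max_speed=.2)
for z in(.145,.132,.1224):
    bot.line_to(P(z),max_speed=.12); st(z)
    if np.linalg.norm(bot.current_contact_force())>4: break
else:
    bot.set_gripper(0,4); bot.hold(.1); st("light150")
E
```

```text
0.145 t8.95 ee [ 5.283e-01 -5.000e-04  1.458e-01] F [ 0.12 -0.53  0.  ] M [ 0.01 -0.   -0.02] op 0.0920 g 0.0
0.132 t9.21 ee [ 5.278e-01 -5.000e-04  1.322e-01] F [ 0.39 -0.25 -0.72] M [-0.02 -0.01 -0.02] op 0.0918 g 0.0
0.1224 t9.46 ee [ 5.277e-01 -4.000e-04  1.223e-01] F [-0.56  0.63  0.7 ] M [-0.    0.01 -0.03] op 0.0921 g 0.0
light150 t10.21 ee [ 0.5279 -0.0007  0.1225] F [-0.48 -0.93  0.74] M [-0.21  0.24 -0.08] op 0.0545 g 4.0
```

Opening 54.5 mm, so the cap is between the pads and well centred. Next I regrip at yaw 60, grip firmly and press.

```bash
python3 - <<'E'
from h import *
bot.set_gripper(.78); bot.line_to(P(.1224),rot(60),max_speed=.15); bot.set_gripper(0,4); st("light60")
bot.set_gripper(0,50); bot.hold(.1); st("firm")
for d in(.002,.0035,.005,.006,.007,.008):
    bot.line_to(P(.1224-d),max_speed=.03); bot.hold(.15); st(d)
    if bot.current_contact_force()[2]>11.3: break
E
```

```text
light60 t12.77 ee [ 5.278e-01 -4.000e-04  1.224e-01] F [-1.94  0.93  1.11] M [0.03 0.32 0.04] op 0.0541 g 4.0
firm t13.08 ee [ 5.279e-01 -4.000e-04  1.224e-01] F [-1.19  1.36  1.78] M [ 0.12  0.36 -0.04] op 0.0537 g 50.0
0.002 t13.48 ee [ 0.5285 -0.0006  0.1214] F [-3.33  0.34  6.2 ] M [0.14 0.73 0.04] op 0.0533 g 50.0
0.0035 t13.88 ee [ 0.5286 -0.0006  0.1202] F [-3.91  0.28  7.98] M [ 0.16  0.79 -0.04] op 0.0537 g 50.0
0.005 t14.28 ee [ 0.5287 -0.0006  0.119 ] F [-3.4   1.71  8.88] M [ 0.19  0.9  -0.03] op 0.0537 g 50.0
0.006 t14.68 ee [ 0.5288 -0.0007  0.1182] F [-3.9   1.93  9.31] M [ 0.19  0.96 -0.01] op 0.0536 g 50.0
0.007 t15.08 ee [ 0.5289 -0.0007  0.1173] F [-4.21  1.73 10.65] M [0.22 0.99 0.01] op 0.0534 g 50.0
0.008 t15.48 ee [ 0.529  -0.0007  0.1166] F [-4.82  0.85 11.84] M [ 0.19  1.02 -0.01] op 0.0533 g 50.0
```

Disc is at about 5.5 mm (11.8 N), so the cap is unlocked. I twist anticlockwise while holding it down.

```bash
python3 - <<'E'
from h import *
for a in range(72,121,12):
    bot.line_to(P(.1144),rot(a),max_speed=.15); bot.hold(.05); st(a)
    f=bot.current_contact_force(); m=bot.current_ft_torque()
    if abs(m[2])>1.2 or f[2]<9.5 or f[2]>25: print("stop"); break
print(np.degrees(bot.current_joints()).round(1))
E
```

```text
72 t15.89 ee [ 0.5295 -0.0007  0.1167] F [-3.66  1.43 10.73] M [0.12 0.75 0.11] op 0.0534 g 50.0
84 t16.30 ee [ 0.5293 -0.0006  0.1166] F [-4.31  2.03 11.87] M [0.25 0.87 0.13] op 0.0534 g 50.0
96 t16.71 ee [ 5.293e-01 -4.000e-04  1.166e-01] F [-3.2   2.91 12.18] M [0.39 0.8  0.19] op 0.0538 g 50.0
108 t17.12 ee [ 5.292e-01 -4.000e-04  1.166e-01] F [-3.33  2.23 11.69] M [0.4  0.81 0.15] op 0.0537 g 50.0
120 t17.52 ee [ 5.292e-01 -3.000e-04  1.166e-01] F [-3.8   2.4  11.34] M [0.38 0.87 0.11] op 0.0535 g 50.0
[-13.2   5.9 103.2   0.   70.7 -43.2]
```

```bash
python3 - <<'E'
from h import *
for z in(.1224,.127,.135,.150):
    bot.line_to(P(z),max_speed=.05); bot.hold(.05); st(z)
    if bot.current_contact_force()[2]<-12: print("stuck"); break
else:
    bot.line_to(P(.2204),max_speed=.1); bot.hold(.5); st("end")
    print(np.round(Ro.from_rotvec(bot.current_tool_rot()).as_matrix()[:,2],3))
for n,(u,v) in(("side",(335,165)),("top",(316,208))):
    c=bot.read_camera(n); cv2.imwrite(f"pics/end_{n}.png",cv2.resize(c["pixels"][v-50:v+50,u-60:u+60],(720,600),interpolation=cv2.INTER_CUBIC))
E
```

```text
0.1224 t17.88 ee [ 5.287e-01 -1.000e-04  1.234e-01] F [-2.3   2.41  6.22] M [0.42 0.39 0.01] op 0.0531 g 50.0
0.127 t18.18 ee [ 0.5282 -0.0006  0.1269] F [0.38 1.15 1.05] M [ 0.07 -0.07 -0.  ] op 0.0537 g 50.0
0.135 t18.54 ee [ 0.528  -0.0006  0.135 ] F [ 0.39  0.43 -0.99] M [-0.05  0.05  0.01] op 0.0534 g 50.0
0.15 t19.04 ee [ 5.281e-01 -5.000e-04  1.501e-01] F [-0.26  0.23 -1.09] M [-0.05  0.06 -0.02] op 0.0539 g 50.0
end t20.39 ee [ 5.280e-01 -5.000e-04  2.203e-01] F [ 0.86  0.57 -1.13] M [ 0.    0.03 -0.02] op 0.0531 g 50.0
[-0.  0. -1.]
```

View pics/end_side.png

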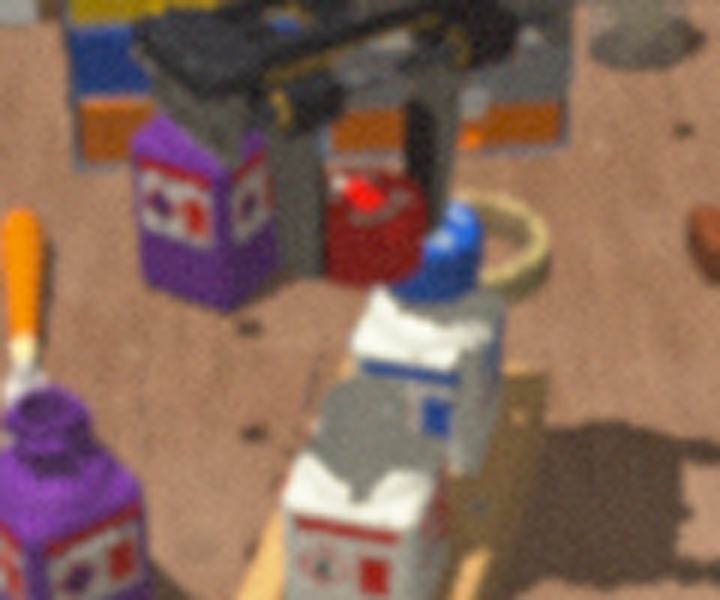

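The cap is off, held between the fingers above the open neck, with its bottom edge at about side pixel (337,162), which fits an underside 80 mm above the rim. The bottle is still seated and the blue bottle untouched. Handing in.

```bash
python3 -c "
from workcell import bot
print(bot.job_done())"
```

```text
the job is handed in; nothing more can be done
None
```

The red cap came off after a press (11.8 N) and a 60° anticlockwise turn. It is held level about 8 cm above the open neck with the bottle still seated in its block, and I handed the job in at about 20.5 s. My first close missed and the shut fingers rested on the cap's top at about 5 N, because the tips sit about 28 mm short of the reported TCP; I corrected for that before gripping.

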